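# Kit the two-hole button plate from the enclosure lid

### The arm

A 6-joint arm with a two-finger parallel gripper is mounted at the origin on the work surface. World frame = base frame: x ahead of the robot, y to its left, z up, the work surface at z = 0. Lengths are in m, angles in rad, forces in N, time in s.
With the tool pointing down it reaches from about 0.35 to 0.875 m from the base axis. Payload 4.2 kg.
Tool frame: the origin (TCP) lies midway between the tips of the shut fingers; the grasp point (between the pads) lies arm.grasp_offset behind it (arm.grasp_offset is the distance from the TCP to the grasp point, in m); z points along the fingers, y is the line along which they close (so a half turn about z gives the same grasp; the last joint's range is limited). The gripper opens to 87 mm and grips with 3 to 60 N. Pads are 19 mm wide; open, the fingers measure 117 mm over their backs; the gripper's body (75 mm by 190 mm) begins 51 mm behind the grasp point.
Start: joints at [-0.882, 0.385, 0.008, 0, -1.194, -0.259], TCP at [0.26, -0.568, 0.223] pointing down, gripper open.
Joint ranges: [-3.14, 3.14], [-1.21, 2.06], [-1.07, 1.41], [-3.16, 2.05], [-2.99, -0.16], [-3.1, 3.1]. Speed limits (rad/s): [2.79, 2.79, 3.14, 3.14, 3.14, 3.14].

### API

Orientations are given as [roll, pitch, yaw] about the fixed x, y, z axes, in that order (R = Rz(yaw) Ry(pitch) Rx(roll)).
In Python, from station import arm, viewer, models gives the robot as it stands.
- The arm moves only by the tool send_rows, never from a script. Its argument "plan" is a list of rows, each a list of 5 numbers: the shift along the world's x, y, z normalised to -1 to 1, where 1 is 10 cm, then the turn about the world's z normalised to -1 to 1, where 1 is 45 degrees, then the gripper command: -1 is fully open, 1 is shut, values between are in proportion. In form: [[x, y, z, turn, gripper], ...]. A call has 1 to 10 rows; each row is the pose to reach, as a shift and turn from the pose commanded when the call began; what a row does not reach only later rows make up. A row lasts 1/10 s, in which the tool goes at most 50 mm and 8.59 degrees, less where a joint would pass 70% of its speed; a pose out of reach is approached as far as the arm can. A call with a number of a shift or a turn outside -1 to 1 is refused whole. A call with a gripper value outside its range is refused whole. The fingers move at their own pace and stop on an object; the grip force is fixed at half the most. Time passes only in rows, so rows that repeat a pose let the fingers close. It gives the time, the measured TCP pose, the force, the opening and the grip force at its end, in the units of the state.
- arm.sense(): the state, without advancing time (a new reading comes with each control period).
- viewer.snapshot(name): name is "scene" or "top" or "wrist"; returns a dict with "color" (384x512x3 uint8, red, green, blue), "mtx" (3x3 intrinsics, pixels), "world_from_camera" (4x4, takes a point from camera to world coordinates). Camera axes: x right, y down, z forward; pixel columns grow to the right and rows downward; lengths in m; the calibration is good to about 2 mm. A picture is of the moment at which its call begins. There is no depth.
- arm.sign_off(): hands the job in; it is judged then, once.
Trained networks look in the newest picture that a camera, given by its name, has taken for a name from the list of things; names that differ only in an ending like _2 or _b are one class to them, and where a whole thing is asked for, a point or a joint stands for the part that bears it (a point fixed in the world has none). Each returns a list of dicts, best first, with "confidence" (0 to 1); they miss things now and then, are a little off and sometimes report something else, mostly with a low value. They report only what shows in the picture. A call takes as long as a camera call. They do not tell look-alikes from the thing itself.
- models.search_frame(camera, target): "box" ([left, top, right, bottom] in pixels, round what is visible of it).
- models.regions_of(camera, target): "mask" (384x512 bool, what is visible of it) and "box" ([left, top, right, bottom] in pixels, round what is visible of it).
The state is a dict: "clock": time; "q": joint angles; "dq": joint speeds; "tau": joint torques, N m; "tool_pos": TCP position; "tool_rot": TCP orientation; "ft_force": force on the tool from outside, world axes, zero at the start; "ft_torque": the same for the moment, N m; "gripper_width": opening from 0.0 (shut) to 1.0 (fully open); "gripper_force": force on a finger pad.
Only numpy, scipy, OpenCV 4.12 (cv2) and the standard library are available. Lean on these libraries where they do the work, as an engineer would, in place of code of your own. Each camera call takes 0.05 s, during which the arm holds its last target. There are 200 camera calls.

### The job

Two thin cover plates lie on the lid of the grey enclosure, too thin to pick up where they lie. Slide the one with two holes over the lid's edge nearest the tray until about a third of it sticks out, then grip it by the part that sticks out, carry it over and lay it flat in the black tray. Do not let it fall on the way, and leave the one-hole plate where it is.

Things in the scene. Friction and masses are not known exactly. Their poses are not given: they have to be found in the camera images.
- two_hole_plate: Loose bare aluminium plate, 50 mm wide (x), 120 mm long (y), 3 mm thick, about 60 g, with two 22 mm holes 34 mm either side of its middle along y. It lies flat on the lid, one short end 14 to 32 mm from the right-hand edge, its length square to that edge within 6 degrees. Shut fingertips pressed on its middle with 5 N or more drag it along. Origin: centre of its underside; z up. Same either way round.
- one_hole_plate: Bystander to leave alone: aluminium plate of the same outline, 50 x 120 x 3 mm, with a single 22 mm hole in its middle, lying beside the other one on the lid (centres at least 85 mm apart; which of the two is nearer the robot varies). Origin: centre of its underside, y along its length.
- lid_edge (a point): Middle of the right-hand upper edge of the closed grey steel enclosure (the edge on the tray's side). The enclosure is fixed, 200 mm (x) by 240 mm (y) and 80 mm high; its flat lid is at z = 80 mm and the side below this edge is a plain vertical face, with free air beside it. Axes: x along the edge (away from the robot), y inward over the lid (to the robot's left), z up; the lid reaches 100 mm either side along x and 240 mm along y.
- tray: Empty black plastic tray, open at the top, fixed on the bench to the right of the enclosure. Outside 190 mm (x) by 250 mm (y) by 25 mm high, walls and floor 4 mm thick. Origin: centre of its underside; x and y along its sides, z up.
Things that resemble listed ones, but are neither listed nor needed, are in the scene too. Leave any green look-alike of the two_hole_plate alone.

How it is judged:
By the outcome, as a careful person would: the job done as asked, in the order asked, and still so for the second after the job is handed in, with the robot touching nothing.
It also fails if it takes over 50 s, if anything falls off the work surface, if the arm or the gripper's body presses on something with over 40 N, if the wrist force passes 120 N, or if a joint passes its speed limit or range.

## Working session

There is one attempt and no reset: what is moved stays moved. The work goes in short steps, Python scripts to look and compute and a tool call to move; the robot and the scene stay as the last step left them, time stands still between calls to the robot, and variables do not carry over. Pictures are saved under pics/ and viewed, at most 10 in all, crops included, and the job is handed in when it is done.

Besides the shell and the picture viewer there is one more tool, called after "Request:" by a JSON object that holds its "name" and its "arguments", one argument or row to a line. send_rows: Moves the arm, as the interface text tells. Its arguments: {"type":"object","properties":{"plan":{"type":"array","items":{"type":"array","items":{"type":"number","minimum":-1,"maximum":1}}}},"required":["plan"]}

```bash
mkdir -p pics; cat > h.py <<'E'
import numpy as np,cv2
from station import arm,viewer,models
def px2w(s,uv,z):
    T=s["world_from_camera"];K=s["mtx"]
    d=T[:3,:3]@np.linalg.inv(K)@np.array([uv[0],uv[1],1.]);o=T[:3,3]
    return o+d*(z-o[2])/d[2]
def save(s,n): cv2.imwrite(f"pics/{n}.png",s["color"][:,:,::-1])
E
python3 - <<'E'
from h import *
s=viewer.snapshot("top");save(s,"top1")
for n,z in [("two_hole_plate",.083),("one_hole_plate",.083),("tray",.025),("lid_edge",.08)]:
    for r in models.regions_of("top",n):
        m=r["mask"].astype(np.uint8);c=cv2.minAreaRect(cv2.findNonZero(m))
        print(n,round(r["confidence"],2),r["box"],c[2],px2w(s,c[0],z).round(4),[px2w(s,p,z)[:2].round(3).tolist() for p in cv2.boxPoints(c)])
t=arm.sense();print(t["clock"],t["tool_pos"],t["tool_rot"],t["gripper_width"],arm.grasp_offset)
E
```

```text
two_hole_plate 0.93 [110.6, 181.5, 151.7, 220.9] 40.601295471191406 [0.4697 0.4262 0.083 ] [[0.487, 0.488], [0.527, 0.456], [0.452, 0.365], [0.413, 0.397]]
two_hole_plate 0.91 [209.4, 218.7, 248.1, 259.2] 56.30992889404297 [0.3639 0.1594 0.083 ] [[0.396, 0.213], [0.425, 0.171], [0.332, 0.106], [0.303, 0.148]]
two_hole_plate 0.89 [203.1, 178.8, 247.1, 198.3] 3.1798300743103027 [0.5091 0.1678 0.083 ] [[0.487, 0.229], [0.537, 0.227], [0.532, 0.107], [0.482, 0.109]]
two_hole_plate 0.86 [267.4, 212.0, 312.1, 242.9] 67.52056884765625 [ 0.4078 -0.0059  0.083 ] [[0.407, 0.056], [0.453, -0.049], [0.409, -0.068], [0.363, 0.038]]
one_hole_plate 0.68 [205.5, 143.1, 244.9, 161.9] 4.236394882202148 [0.6045 0.1671 0.083 ] [[0.583, 0.227], [0.633, 0.224], [0.626, 0.107], [0.576, 0.11]]
tray 0.93 [327.3, 131.5, 425.1, 212.2] 10.17551040649414 [ 0.5642 -0.2654  0.025 ] [[0.488, -0.122], [0.684, -0.156], [0.641, -0.409], [0.446, -0.374]]
lid_edge 0.85 [165.5, 131.6, 255.4, 209.3] 3.900493860244751 [0.5612 0.2074 0.08  ] [[0.468, 0.34], [0.669, 0.331], [0.655, 0.075], [0.454, 0.085]]
0.25 [ 0.26030335 -0.56791432  0.22203942] [ 3.14056526e+00 -1.28160343e-04 -2.71189454e+00] 1.0012678224872094 0.0187
```

View pics/top1.png

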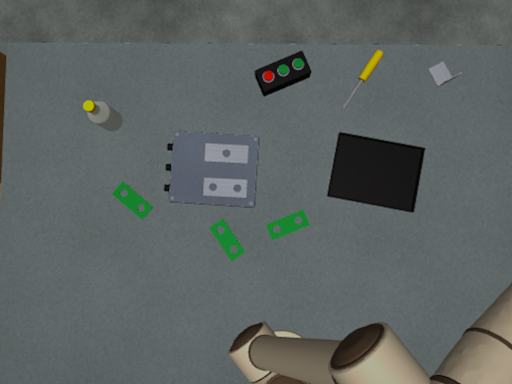

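The top view shows the enclosure at px (165–258, 132–208), with the two-hole plate at (225,188) on its near side and the one-hole plate at (226,153). The tray is at (376,172), and the green look-alikes lie on the bench. I'll move over the plate, close the fingers and turn the tool on the way.

Request:
{"name": "send_rows", "arguments": {
  "plan": [
    [0.2,0.5,0.1,0.1,1],
    [0.4,1,0.2,0.2,1],
    [0.4,1,0.2,0.2,1]
  ]
}}

```text
clock: 0.55
tool_pos: [0.3016, -0.4653, 0.244]
tool_rot: [-3.14, 0.001, -2.55]
ft_force: [0.8, -0.7, 1.6]
gripper_width: 0.812
gripper_force: 0.0
```

Request:
{"name": "send_rows", "arguments": {
  "plan": [
    [0.2,0.5,0.1,0.15,1],
    [0.4,1,0.2,0.3,1],
    [0.4,1,0.2,0.3,1]
  ]
}}

```text
clock: 0.85
tool_pos: [0.3417, -0.3656, 0.264]
tool_rot: [-3.139, 0.001, -2.314]
ft_force: [1.1, -1.5, 0.6]
gripper_width: 0.538
gripper_force: 0.0
```

Request:
{"name": "send_rows", "arguments": {
  "plan": [
    [0.2,0.5,0,0.15,1],
    [0.4,1,0,0.3,1],
    [0.4,1,0,0.3,1]
  ]
}}

```text
clock: 1.15
tool_pos: [0.3816, -0.2654, 0.2627]
tool_rot: [-3.141, 0.001, -2.078]
ft_force: [0.0, -0.8, 0.3]
gripper_width: 0.262
gripper_force: 0.0
```

Request:
{"name": "send_rows", "arguments": {
  "plan": [
    [0.2,0.5,0,0.15,1],
    [0.4,1,0,0.3,1],
    [0.4,1,0,0.3,1]
  ]
}}

```text
clock: 1.45
tool_pos: [0.4219, -0.1657, 0.2626]
tool_rot: [-3.141, 0.0, -1.843]
ft_force: [1.1, 0.4, 0.4]
gripper_width: 0.026
gripper_force: 0.0
```

Request:
{"name": "send_rows", "arguments": {
  "plan": [
    [0.2,0.5,0,0.15,1],
    [0.4,1,0,0.3,1],
    [0.4,1,0,0.3,1]
  ]
}}

```text
clock: 1.75
tool_pos: [0.4622, -0.0658, 0.2624]
tool_rot: [-3.141, 0.0, -1.609]
ft_force: [0.1, -0.1, -0.5]
gripper_width: 0.006
gripper_force: 0.0
```

Request:
{"name": "send_rows", "arguments": {
  "plan": [
    [0.2,0.5,0,0,1],
    [0.4,1,0,0,1],
    [0.4,1,0,0,1]
  ]
}}

```text
clock: 2.05
tool_pos: [0.5023, 0.0341, 0.262]
tool_rot: [-3.142, -0.0, -1.612]
ft_force: [-0.6, -1.1, 0.5]
gripper_width: -0.0
gripper_force: 0.0
```

```bash
cat > look.py <<'E'
from h import *
import sys
s=viewer.snapshot("wrist");save(s,sys.argv[1])
for n,z in [("two_hole_plate",.083),("one_hole_plate",.083),("lid_edge",.08)]:
    for r in models.regions_of("wrist",n):
        m=r["mask"].astype(np.uint8);c=cv2.minAreaRect(cv2.findNonZero(m))
        print(n,round(r["confidence"],2),r["box"],px2w(s,c[0],z).round(4),[px2w(s,p,z)[:2].round(4).tolist() for p in cv2.boxPoints(c)])
t=arm.sense();print(t["clock"],t["tool_pos"],t["tool_rot"],t["gripper_width"],t["ft_force"])
E
python3 look.py w1
```

```text
two_hole_plate 0.91 [293.1, 60.7, 363.8, 166.8] [ 0.4238 -0.0209  0.083 ] [[0.4628, -0.0576], [0.4239, -0.0713], [0.3823, 0.0182], [0.4237, 0.0344]]
two_hole_plate 0.46 [231.3, 230.7, 273.0, 322.2] [0.5086 0.1642 0.083 ] [[0.5308, 0.1061], [0.4816, 0.108], [0.4842, 0.2277], [0.538, 0.2256]]
lid_edge 0.94 [123.7, 189.8, 299.7, 330.2] [0.5599 0.1425 0.08  ] [[0.6808, 0.2354], [0.6495, 0.0515], [0.4546, 0.0616], [0.4568, 0.2473]]
2.25 [0.5001192  0.03056851 0.26219462] [ 3.14044022e+00 -6.49952895e-04 -1.61433455e+00] 0.006811845194661712 [-0.53690848  0.39359227 -0.71493147]
```

View pics/w1.png

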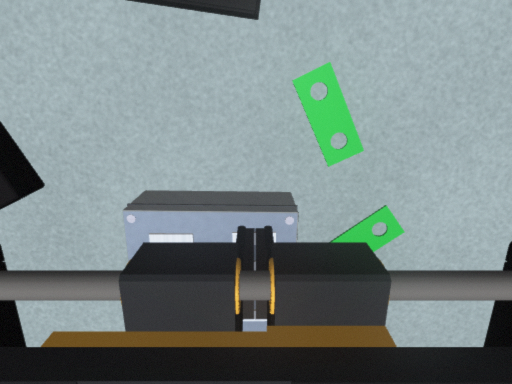

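The wrist view shows the lid's tray-side edge at row ~207, cols 126–297. The gripper mostly hides the plates, and the plate's near end shows at about (252,236).

```bash
python3 - <<'E'
from h import *
s=viewer.snapshot("wrist")
for p in [(126,209),(297,207),(232,235),(273,234)]: print(p,px2w(s,p,.08 if p[1]<215 else .083).round(4))
g=cv2.cvtColor(s["color"],cv2.COLOR_RGB2GRAY).astype(int)
for c in (140,200,280): print(c,g[196:216,c])
s=viewer.snapshot("top")
cv2.imwrite("pics/top2.png",cv2.resize(s["color"][120:220,150:270,::-1],None,fx=5,fy=5,interpolation=cv2.INTER_CUBIC))
for p in [(259,137),(256,207)]: print(p,px2w(s,p,.08).round(4))
E
```

```text
(126, 209) [0.6466 0.0704 0.08  ]
(297, 207) [0.4537 0.0764 0.08  ]
(232, 235) [0.5288 0.1062 0.083 ]
(273, 234) [0.4817 0.107  0.083 ]
140 [134  91  85  85  82  83  85  84  84  87  77  65  85  86  83  84  84 101
 154 163]
200 [ 89  89  86  87  84  84  84  85  87  87  83  70  80  88  88  86  90  90
 139 156]
280 [ 86  86  87  88  86  86  85  86  89  84  84  85  70  84  86  86  85  86
  97 149]
(259, 137) [0.6524 0.0735 0.08  ]
(256, 207) [0.4566 0.079  0.08  ]
```

View pics/top2.png

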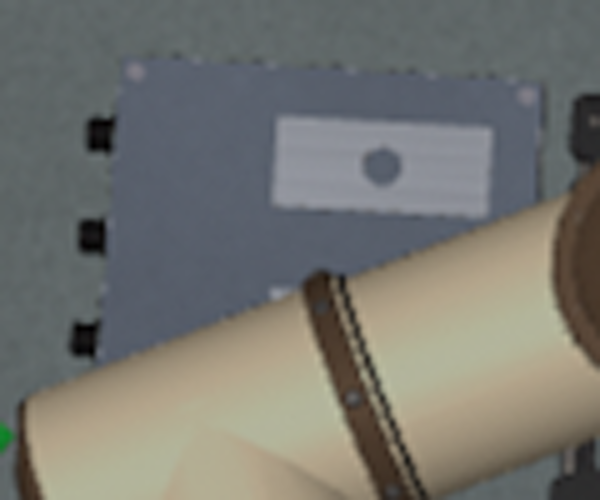

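Request:
{"name": "send_rows", "arguments": {
  "plan": [
    [0.04,0.35,0,0,1],
    [0.09,0.7,-0.2,0,1],
    [0.09,0.95,-0.4,0,1],
    [0.09,0.95,-0.4,0,1]
  ]
}}

```text
clock: 2.75
tool_pos: [0.5079, 0.1271, 0.2199]
tool_rot: [3.137, -0.002, -1.612]
ft_force: [-1.0, 0.2, -1.2]
gripper_width: 0.005
gripper_force: 0.0
```

Request:
{"name": "send_rows", "arguments": {
  "plan": [
    [0,0.2,-0.4,0,1],
    [0,0.39,-0.8,0,1],
    [0,0.39,-1.0,0,1],
    [0,0.39,-1.0,0,1],
    [0,0.39,-1.0,0,1]
  ]
}}

```text
clock: 3.25
tool_pos: [0.5103, 0.1649, 0.1238]
tool_rot: [-3.14, 0.0, -1.613]
ft_force: [0.7, 0.3, 0.2]
gripper_width: 0.002
gripper_force: 0.0
```

Request:
{"name": "send_rows", "arguments": {
  "plan": [
    [0,0,-0.15,0,1],
    [0,0,-0.25,0,1],
    [0,0,-0.3,0,1],
    [0,0,-0.3,0,1],
    [0,0,-0.3,0,1]
  ]
}}

```text
clock: 3.75
tool_pos: [0.5099, 0.1659, 0.0932]
tool_rot: [-3.141, 0.0, -1.612]
ft_force: [-0.6, 0.3, 0.8]
gripper_width: 0.007
gripper_force: 0.0
```

Request:
{"name": "send_rows", "arguments": {
  "plan": [
    [0,0,-0.03,0,1],
    [0,0,-0.06,0,1],
    [0,0,-0.08,0,1],
    [0,0,-0.09,0,1],
    [0,0,-0.09,0,1],
    [0,0,-0.09,0,1]
  ]
}}

```text
clock: 4.35
tool_pos: [0.5095, 0.1659, 0.0835]
tool_rot: [-3.141, 0.0, -1.612]
ft_force: [-0.7, 0.2, 1.0]
gripper_width: 0.006
gripper_force: 0.0
```

Request:
{"name": "send_rows", "arguments": {
  "plan": [
    [0,0,-0.01,0,1],
    [0,0,-0.01,0,1],
    [0,0,-0.01,0,1]
  ]
}}

```text
clock: 4.65
tool_pos: [0.5095, 0.1659, 0.0834]
tool_rot: [-3.141, 0.0, -1.612]
ft_force: [-1.4, 0.1, 6.5]
gripper_width: 0.003
gripper_force: 2.8
```

Request:
{"name": "send_rows", "arguments": {
  "plan": [
    [0,0,-0.01,0,1],
    [0,0,-0.01,0,1],
    [0,0,-0.01,0,1]
  ]
}}

```text
clock: 4.95
tool_pos: [0.5096, 0.166, 0.0834]
tool_rot: [-3.141, -0.0, -1.611]
ft_force: [-4.0, 0.1, 11.7]
gripper_width: 0.001
gripper_force: 5.5
```

Request:
{"name": "send_rows", "arguments": {
  "plan": [
    [0,-0.05,0,0,1],
    [-0.005,-0.11,0,0,1],
    [-0.005,-0.17,0,0,1],
    [-0.01,-0.23,0,0,1],
    [-0.01,-0.29,0,0,1],
    [-0.01,-0.35,0,0,1],
    [-0.01,-0.39,0,0,1],
    [-0.01,-0.4,0,0,1],
    [-0.01,-0.4,0,0,1]
  ]
}}

```text
clock: 5.85
tool_pos: [0.511, 0.1276, 0.0834]
tool_rot: [-3.135, 0.004, -1.611]
ft_force: [1.1, 3.3, 5.1]
gripper_width: 0.001
gripper_force: 2.8
```

```bash
python3 look.py w2
```

```text
two_hole_plate 0.91 [209.6, 137.3, 302.4, 330.4] [0.5094 0.121  0.083 ] [[0.5321, 0.0673], [0.4827, 0.0692], [0.4819, 0.1859], [0.5417, 0.1839]]
two_hole_plate 0.81 [371.2, 168.2, 511.4, 273.1] [0.4048 0.1233 0.083 ] [[0.4473, 0.1311], [0.3848, 0.088], [0.3636, 0.1157], [0.4275, 0.1634]]
two_hole_plate 0.68 [364.8, 0.0, 469.2, 91.7] [0.4311 0.0248 0.083 ] [[0.4565, 0.0103], [0.4237, 0.0017], [0.4044, 0.04], [0.4393, 0.0502]]
one_hole_plate 0.59 [35.9, 209.2, 137.2, 329.6] [0.6068 0.1407 0.083 ] [[0.6262, 0.1038], [0.5735, 0.1057], [0.5848, 0.1824], [0.6445, 0.1803]]
lid_edge 0.61 [0.0, 137.4, 354.6, 346.8] [0.5506 0.1134 0.08  ] [[0.6485, 0.0713], [0.4636, 0.0488], [0.4395, 0.1611], [0.6635, 0.1973]]
6.05 [0.51094095 0.12752217 0.08343572] [-3.13557634  0.00330132 -1.61103983] 0.00442047720743796 [0.14904946 2.57836628 6.19278164]
```

View pics/w2.png

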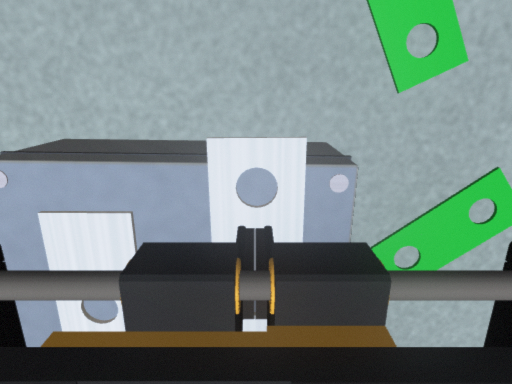

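The plate is following the fingers. Its end (row 138) is now about 12–13 mm beyond the lid edge (row ~162), so it needs another 27 mm.

Request:
{"name": "send_rows", "arguments": {
  "plan": [
    [0,0,-0.01,0,1],
    [0,-0.05,-0.01,0,1],
    [-0.005,-0.1,-0.01,0,1],
    [-0.01,-0.15,-0.01,0,1],
    [-0.01,-0.2,-0.01,0,1],
    [-0.01,-0.25,-0.01,0,1],
    [-0.01,-0.27,-0.01,0,1],
    [-0.01,-0.27,-0.01,0,1],
    [-0.01,-0.27,-0.01,0,1]
  ]
}}

```text
clock: 6.95
tool_pos: [0.5113, 0.1013, 0.0834]
tool_rot: [-3.132, 0.005, -1.61]
ft_force: [0.5, 3.7, 8.9]
gripper_width: 0.007
gripper_force: 4.4
```

```bash
python3 look.py w3
```

```text
two_hole_plate 0.97 [207.4, 137.6, 304.4, 333.6] [0.5098 0.0947 0.083 ] [[0.5325, 0.0411], [0.4832, 0.043], [0.4823, 0.1596], [0.5421, 0.1578]]
two_hole_plate 0.91 [382.4, 199.3, 510.9, 318.2] [0.4059 0.1152 0.083 ] [[0.4488, 0.124], [0.3852, 0.0789], [0.3646, 0.1067], [0.4295, 0.1566]]
two_hole_plate 0.73 [351.5, 1.1, 464.7, 128.7] [0.4351 0.0062 0.083 ] [[0.4641, -0.0162], [0.4314, -0.025], [0.4037, 0.0304], [0.4395, 0.0417]]
one_hole_plate 0.97 [50.9, 251.4, 131.7, 333.1] [0.6074 0.129  0.083 ] [[0.6261, 0.103], [0.5793, 0.1045], [0.5872, 0.1571], [0.6381, 0.1555]]
lid_edge 0.61 [0.0, 170.4, 354.0, 347.4] [0.5532 0.0978 0.08  ] [[0.6512, 0.0634], [0.4654, 0.0396], [0.4456, 0.1357], [0.6642, 0.1715]]
7.15 [0.51133939 0.10131962 0.08340843] [-3.13226283  0.00470302 -1.61034866] 0.0044194338864514664 [0.20111821 3.79392525 8.28208419]
```

View pics/w3.png

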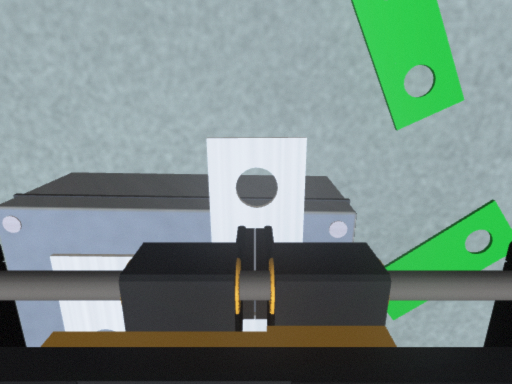

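Request:
{"name": "send_rows", "arguments": {
  "plan": [
    [0,-0.03,0,0,1],
    [0,-0.04,0,0,1],
    [0,-0.04,0,0,1],
    [0,-0.04,0.02,0,1],
    [0,-0.04,0.1,0,1],
    [0,-0.04,0.4,0,-1],
    [0,-0.2,0.8,0,-1],
    [0,-0.4,1,0,-1],
    [0,-0.45,1,0,-1],
    [0,-0.45,1,0,-1]
  ]
}}

```text
clock: 8.15
tool_pos: [0.5067, 0.0531, 0.1804]
tool_rot: [3.141, 0.0, -1.614]
ft_force: [-0.6, 0.2, -0.7]
gripper_width: 0.378
gripper_force: 0.0
```

Request:
{"name": "send_rows", "arguments": {
  "plan": [
    [0,0,0,0,-1],
    [0,0,0,0,-1],
    [0,0,0,0,-1],
    [0,0,0,0,-1],
    [0,0,0,0,-1],
    [0,0,0,0,-1],
    [0,0,0,0,-1]
  ]
}}

```text
clock: 8.85
tool_pos: [0.5074, 0.0539, 0.1805]
tool_rot: [3.142, -0.0, -1.612]
ft_force: [0.1, 0.0, 0.7]
gripper_width: 0.975
gripper_force: 0.0
```

```bash
python3 look.py w4
```

```text
two_hole_plate 0.78 [224.5, 175.8, 282.7, 271.2] [0.5096 0.0805 0.083 ] [[0.5325, 0.0374], [0.4831, 0.0394], [0.4844, 0.1278], [0.5386, 0.1256]]
two_hole_plate 0.78 [365.8, 212.9, 440.0, 267.5] [0.3774 0.1077 0.083 ] [[0.4106, 0.1073], [0.3669, 0.0759], [0.3443, 0.108], [0.3887, 0.1417]]
two_hole_plate 0.68 [309.0, 30.5, 394.7, 165.3] [ 0.4295 -0.0185  0.083 ] [[0.4663, -0.0541], [0.4292, -0.0658], [0.3895, 0.02], [0.4298, 0.0345]]
one_hole_plate 0.77 [123.2, 252.2, 186.9, 345.4] [0.604  0.1536 0.083 ] [[0.6267, 0.1041], [0.5777, 0.1003], [0.5789, 0.2083], [0.6334, 0.2132]]
lid_edge 0.59 [87.0, 193.9, 313.4, 347.0] [0.5583 0.1276 0.08  ] [[0.6478, 0.0509], [0.456, 0.0587], [0.4538, 0.2169], [0.6777, 0.2079]]
9.05 [0.50745483 0.05388183 0.18059786] [-3.14149488e+00  4.93586893e-05 -1.61221869e+00] 0.9938586774954369 [0.21979037 0.62643409 0.3332177 ]
```

View pics/w4.png

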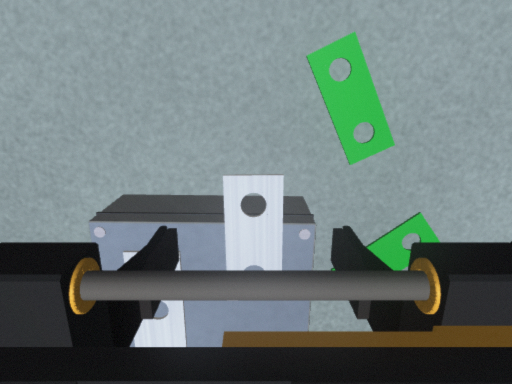

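The plate now sticks out with its end at row 176 and the lid edge at row ~218, about 38–40 mm. The fingers straddle it (cols 178 and 333), so I'll descend beside the face and grip.

Request:
{"name": "send_rows", "arguments": {
  "plan": [
    [0,0.02,-0.3,0,-1],
    [0,0.02,-0.6,0,-1],
    [0,0.02,-0.9,0,-1],
    [0,0.02,-0.9,0,-1]
  ]
}}

```text
clock: 9.45
tool_pos: [0.5044, 0.0548, 0.087]
tool_rot: [3.133, -0.003, -1.613]
ft_force: [-0.3, 0.9, -1.1]
gripper_width: 1.0
gripper_force: 0.0
```

Request:
{"name": "send_rows", "arguments": {
  "plan": [
    [0,0,-0.15,0,-1],
    [0,0,-0.27,0,-1],
    [0,0,-0.27,0,-1],
    [0,0,-0.27,0,-1]
  ]
}}

```text
clock: 9.85
tool_pos: [0.5079, 0.056, 0.0643]
tool_rot: [-3.141, 0.0, -1.612]
ft_force: [-0.0, 0.0, 1.2]
gripper_width: 0.995
gripper_force: 0.0
```

Request:
{"name": "send_rows", "arguments": {
  "plan": [
    [0,0,0,0,1],
    [0,0,0,0,1],
    [0,0,0,0,1],
    [0,0,0,0,1],
    [0,0,0,0,1],
    [0,0,0,0,1],
    [0,0,0,0,1],
    [0,0,0,0,1]
  ]
}}

```text
clock: 10.65
tool_pos: [0.5075, 0.0559, 0.0636]
tool_rot: [-3.142, -0.0, -1.612]
ft_force: [-0.3, 0.7, 0.2]
gripper_width: 0.562
gripper_force: 30.0
```

The grip holds, but the fingertips reach 18 mm below the plate, so it would drop that far in the tray. I'll regrip nearer the tips while the lid still carries the plate.

Request:
{"name": "send_rows", "arguments": {
  "plan": [
    [0,0,0,0,0.3],
    [0,0,0,0,-0.4],
    [0,0,0,0,-0.4],
    [0,0,0,0,-0.4],
    [0,0,0.06,0,-0.4],
    [0,0,0.12,0,-0.4],
    [0,0,0.12,0,-0.4]
  ]
}}

```text
clock: 11.35
tool_pos: [0.5083, 0.0562, 0.0768]
tool_rot: [-3.139, 0.001, -1.612]
ft_force: [0.5, 0.1, 0.2]
gripper_width: 0.697
gripper_force: 0.0
```

Request:
{"name": "send_rows", "arguments": {
  "plan": [
    [0,0,0,0,1],
    [0,0,0,0,1],
    [0,0,0,0,1],
    [0,0,0,0,1],
    [0,0,0,0,1],
    [0,0,0,0,1],
    [0,0,0,0,1]
  ]
}}

```text
clock: 12.05
tool_pos: [0.5073, 0.0558, 0.0755]
tool_rot: [3.141, -0.0, -1.612]
ft_force: [-0.6, -0.1, 0.9]
gripper_width: 0.564
gripper_force: 30.0
```

Request:
{"name": "send_rows", "arguments": {
  "plan": [
    [0,0,0.02,0,1],
    [0,0,0.04,0,1],
    [0,0,0.06,0,1],
    [0,0,0.08,0,1],
    [0,0,0.1,0,1],
    [0,0,0.1,0,1],
    [0,0,0.1,0,1]
  ]
}}

```text
clock: 12.75
tool_pos: [0.5075, 0.0559, 0.0856]
tool_rot: [-3.141, 0.0, -1.612]
ft_force: [0.2, -0.2, -0.2]
gripper_width: 0.562
gripper_force: 30.0
```

```bash
python3 - <<'E'
from h import *
a=viewer.snapshot("scene")["color"];s=viewer.snapshot("wrist")
save(s,"w5")
cv2.imwrite("pics/c5.png",np.vstack([a,s["color"]])[:,:,::-1][:, :][:768])
cv2.imwrite("pics/c5.png",cv2.resize(np.hstack([a,s["color"]])[:,:,::-1],(800,300),interpolation=cv2.INTER_AREA))
E
```

```text
(no output)
```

View pics/c5.png

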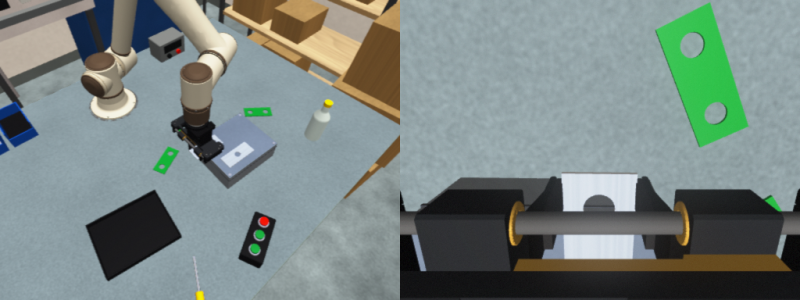

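Plate held (grip 30 N) after the small lift: the scene view shows the gripper at the enclosure's edge, and the wrist view shows the plate between the fingers at cols 562–637. I'll carry it to the tray.

Request:
{"name": "send_rows", "arguments": {
  "plan": [
    [0,0,0.15,0,1],
    [0,0,0.35,0,1],
    [0,0,0.55,0,1],
    [0.02,-0.15,0.7,-0.02,1],
    [0.06,-0.4,0.7,-0.04,1],
    [0.1,-0.65,0.7,-0.06,1],
    [0.12,-0.9,0.7,-0.08,1],
    [0.12,-0.9,0.7,-0.08,1]
  ]
}}

```text
clock: 13.65
tool_pos: [0.5192, -0.0361, 0.1553]
tool_rot: [3.141, -0.0, -1.678]
ft_force: [0.2, 0.7, -1.0]
gripper_width: 0.567
gripper_force: 30.0
```

Request:
{"name": "send_rows", "arguments": {
  "plan": [
    [0.03,-0.2,0,-0.02,1],
    [0.06,-0.45,0,-0.04,1],
    [0.1,-0.7,0,-0.06,1],
    [0.12,-0.95,0,-0.08,1],
    [0.12,-0.95,0,-0.08,1]
  ]
}}

```text
clock: 14.15
tool_pos: [0.5315, -0.1306, 0.1551]
tool_rot: [3.141, -0.0, -1.741]
ft_force: [-0.8, -0.0, -1.4]
gripper_width: 0.56
gripper_force: 30.0
```

Request:
{"name": "send_rows", "arguments": {
  "plan": [
    [0.03,-0.2,0,0,1],
    [0.06,-0.45,0,0,1],
    [0.1,-0.7,0,0,1],
    [0.12,-0.95,0,0,1],
    [0.12,-0.95,0,0,1]
  ]
}}

```text
clock: 14.65
tool_pos: [0.5437, -0.2252, 0.1551]
tool_rot: [3.141, -0.0, -1.74]
ft_force: [-0.3, 0.4, -0.6]
gripper_width: 0.56
gripper_force: 30.0
```

Request:
{"name": "send_rows", "arguments": {
  "plan": [
    [0.03,-0.2,0,0,1],
    [0.06,-0.45,0,0,1],
    [0.1,-0.7,0,0,1],
    [0.11,-0.84,0,0,1],
    [0.11,-0.84,0,0,1]
  ]
}}

```text
clock: 15.15
tool_pos: [0.5545, -0.3084, 0.155]
tool_rot: [3.141, 0.0, -1.739]
ft_force: [-0.5, -1.0, -0.9]
gripper_width: 0.562
gripper_force: 30.0
```

```bash
python3 - <<'E'
from h import *
a=viewer.snapshot("scene");s=viewer.snapshot("top")
for n,z in [("tray",.025),("two_hole_plate",.16)]:
  for r in models.search_frame("top",n): print(n,r["box"],round(r["confidence"],2))
for r in models.search_frame("scene","tray"): print("scene",r["box"])
c=cv2.resize(a["color"][150:384,60:340],(400,334),interpolation=cv2.INTER_CUBIC)
d=cv2.resize(s["color"][110:250,300:468],(400,334),interpolation=cv2.INTER_CUBIC)
cv2.imwrite("pics/c6.png",np.hstack([c,d])[:,:,::-1])
E
```

```text
tray [328.3, 133.4, 417.4, 213.6] 0.95
two_hole_plate [265.4, 212.5, 308.9, 240.0] 0.94
two_hole_plate [393.5, 163.6, 410.4, 178.3] 0.66
two_hole_plate [208.8, 218.5, 245.6, 261.6] 0.64
two_hole_plate [112.3, 180.5, 151.3, 222.0] 0.6
scene [110.2, 242.4, 233.8, 360.3]
```

View pics/c6.png

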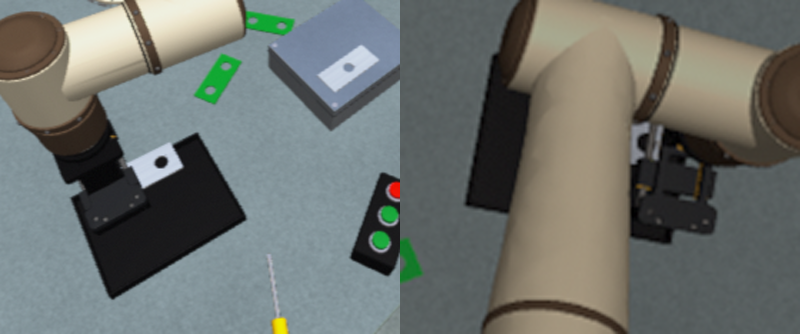

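The scene crop shows the plate held level over the tray, with its free end at (165,155) in the crop. I'll lower it.

Request:
{"name": "send_rows", "arguments": {
  "plan": [
    [0,0,-0.15,0,1],
    [0,0,-0.35,0,1],
    [0,0,-0.55,0,1],
    [0,0,-0.75,0,1],
    [0,0,-0.9,0,1],
    [0,0,-1,0,1],
    [0,0,-1,0,1]
  ]
}}

```text
clock: 16.1
tool_pos: [0.5536, -0.3073, 0.0542]
tool_rot: [3.139, 0.001, -1.737]
ft_force: [-0.6, 0.6, -1.1]
gripper_width: 0.559
gripper_force: 30.0
```

Request:
{"name": "send_rows", "arguments": {
  "plan": [
    [0,0,-0.08,0,1],
    [0,0,-0.16,0,1],
    [0,0,-0.24,0,1],
    [0,0,-0.32,0,1],
    [0,0,-0.38,0,1],
    [0,0,-0.42,0,1],
    [0,0,-0.45,0,1],
    [0,0,-0.45,0,1],
    [0,0,-0.45,0,1]
  ]
}}

```text
clock: 17.0
tool_pos: [0.5546, -0.3082, 0.0107]
tool_rot: [-3.141, -0.0, -1.738]
ft_force: [0.6, 0.1, -1.0]
gripper_width: 0.561
gripper_force: 30.0
```

Request:
{"name": "send_rows", "arguments": {
  "plan": [
    [0,0,-0.02,0,1],
    [0,0,-0.04,0,1],
    [0,0,-0.04,0,1],
    [0,0,-0.04,0,1]
  ]
}}

```text
clock: 17.4
tool_pos: [0.5544, -0.3081, 0.0065]
tool_rot: [3.142, -0.0, -1.738]
ft_force: [-0.2, -0.1, -1.1]
gripper_width: 0.561
gripper_force: 30.0
```

Request:
{"name": "send_rows", "arguments": {
  "plan": [
    [0,0,-0.01,0,1],
    [0,0,-0.02,0,1],
    [0,0,-0.02,0,1],
    [0,0,-0.02,0,0.3],
    [0,0,-0.02,0,-0.4],
    [0,0,-0.02,0,-0.4],
    [0,0,-0.02,0,-0.4],
    [0,0,-0.02,0,-0.4],
    [0,0,-0.02,0,-0.4]
  ]
}}

```text
clock: 18.3
tool_pos: [0.5545, -0.3082, 0.0046]
tool_rot: [-3.142, -0.0, -1.738]
ft_force: [-0.3, 0.2, -0.5]
gripper_width: 0.693
gripper_force: 0.0
```

Request:
{"name": "send_rows", "arguments": {
  "plan": [
    [0,0,0.1,0,-0.4],
    [0,0,0.4,0,-0.4],
    [0,0,0.8,0,-0.4],
    [0,0,1,0,-0.4],
    [0,0,1,0,-0.4]
  ]
}}

```text
clock: 18.8
tool_pos: [0.557, -0.3091, 0.1097]
tool_rot: [-3.132, -0.002, -1.737]
ft_force: [0.6, 0.7, 0.5]
gripper_width: 0.705
gripper_force: 0.0
```

Request:
{"name": "send_rows", "arguments": {
  "plan": [
    [-0.2,-0.2,0.3,0,-0.4],
    [-0.5,-0.5,0.6,0,-0.4],
    [-0.9,-0.9,0.9,0,-0.4],
    [-0.9,-0.9,0.9,0,-0.4],
    [-0.9,-0.9,0.9,0,-0.4]
  ]
}}

```text
clock: 19.3
tool_pos: [0.4633, -0.3995, 0.1957]
tool_rot: [-3.14, -0.0, -1.741]
ft_force: [0.2, 0.4, -0.1]
gripper_width: 0.696
gripper_force: 0.0
```

```bash
python3 - <<'E'
from h import *
a=viewer.snapshot("scene");s=viewer.snapshot("top")
for n,z in [("two_hole_plate",.007),("one_hole_plate",.083)]:
    for r in models.regions_of("top",n):
        m=r["mask"].astype(np.uint8);c=cv2.minAreaRect(cv2.findNonZero(m))
        print(n,round(r["confidence"],2),[px2w(s,p,z)[:2].round(3).tolist() for p in cv2.boxPoints(c)])
c=cv2.resize(a["color"][150:384,60:340],(400,334),interpolation=cv2.INTER_CUBIC)
d=cv2.resize(s["color"][110:250,300:468],(400,334),interpolation=cv2.INTER_CUBIC)
cv2.imwrite("pics/c7.png",np.hstack([c,d])[:,:,::-1])
E
```

```text
two_hole_plate 0.97 [[0.543, -0.202], [0.598, -0.209], [0.583, -0.329], [0.529, -0.322]]
two_hole_plate 0.89 [[0.395, 0.221], [0.424, 0.178], [0.324, 0.109], [0.295, 0.151]]
two_hole_plate 0.59 [[0.409, 0.053], [0.454, -0.06], [0.406, -0.079], [0.361, 0.034]]
two_hole_plate 0.57 [[0.491, 0.512], [0.532, 0.478], [0.454, 0.384], [0.413, 0.418]]
one_hole_plate 0.83 [[0.58, 0.229], [0.631, 0.228], [0.628, 0.106], [0.578, 0.107]]
```

View pics/c7.png

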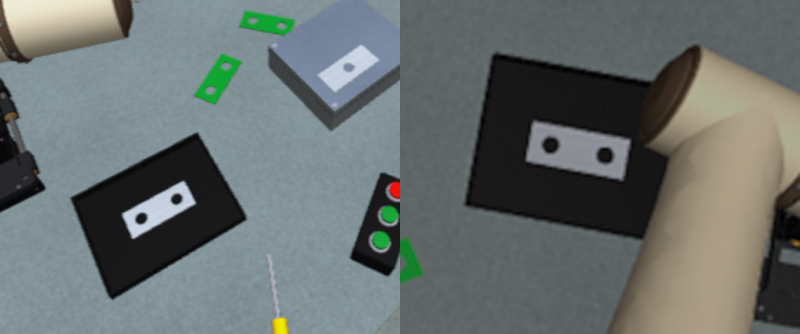

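Both crops show the two-hole plate lying flat in the middle of the tray, at (160,208) on the left and (578,150) on the right. The one-hole plate hasn't moved, and the gripper is clear.

```bash
python3 -c "
from station import arm
print(arm.sign_off())"
```

```text
the job is handed in; nothing more can be done
None
```

The two-hole plate lies flat in the black tray, the one-hole plate is where it was, and the job is handed in at about 19 s on the robot's clock.

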